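Pin a rod coupling and present it to the inspection camera

TASK

Take the loose steel pin from its wooden rest and insert it fully home, collar down on the fork, through the forked and the tongued half of the rod coupling that lies in the assembly nest. Then lift the pinned coupling out of the nest and hold it still in the air before the inspection camera: pin upright, coupling level and crosswise to the line of sight (either way round), the middle of the joint on the lens axis, 10 cm in front of the lens. Leave the camera where it stands, and finish while still holding it there by one of its two halves: do not put it down or let go.

Things in the scene. Friction and masses are not known exactly. Their poses are not given: they have to be found in the camera images.
- pin: loose round steel pin, stands upright in its rest: shaft 9 mm thick and 36 mm long (tapered tip, the last 4 mm), above it a collar 22 mm across and 4 mm thick, above that a plain round grip 14 mm across and 26 mm tall; 66 mm in all, about 50 g. Origin on the axis at the underside of the collar; z up along the grip.
- pin_rest: fixed wooden block 46 x 46 x 44 mm with an upright through hole (12 mm) in the middle, in which the pin hangs by its collar; origin at the centre of its underside, top at z = 44 mm.
- fork: forked half of the coupling, aluminium, loose, 160 g. Origin on its underside exactly below the hole; x along the coupling toward the tongued half, z up. Solid block to grip at x -54 to -18 mm, 30 wide (y), 32 tall; 16 mm round stub, 12 long, behind it. Two cheeks at x -18 to +16, z 0 to 10 and 22 to 32, 30 wide, with 12 mm holes at x = y = 0; the home pin's collar rests at z = 32.
- tongue: tongued half of the coupling, loose, 120 g; in the nest its frame coincides with the fork's within 1 mm. Steel tongue 28 mm wide at z 11 to 21, x -14 to +18 mm, lies between the cheeks, with an upright 12 mm hole at x = y = 0; aluminium block at x 17.5 to 57.5, 30 wide, 32 tall; beyond it a 20 mm round stub 12 mm long.
- nest: fixed steel assembly nest, plate 160 x 74 x 14 mm. Origin under its 20 mm relief hole (below the coupling's holes); x along the coupling from fork to tongue. The coupling lies on the plate (z = 14 mm); side rails reach z = 22 along cheeks and tongue block, end stops z = 32, all with about 1 mm play: the coupling lifts straight up.
- fork_joint (a point): point of the fork in the middle of the joint, on the hole's axis, 16 mm above its underside; axes as the fork.
- tongue_joint (a point): the same point of the tongued half.
- lens (a point): centre of the front of the inspection camera's lens (barrel 38 mm across, black body 44 mm wide and high, on a column 265 mm tall on an 80 x 70 mm base). It looks level along this point's -x axis; y is level, across the line of sight; z is up. Its height differs from start to start (about 145 to 220 mm); it is clamped and moves only if pushed hard.
- camera_stand: fixed stand of the camera; origin at the underside of the base, below a point 65 mm behind the front of the lens, same axes as the lens.
- flex_shaft: fixed equipment at the bench's front edge, to be kept clear of by the arm: a thin upright pole (15 mm) about 0.27 m ahead of the robot, at x 0.242, y -0.029 m in this body's frame, up to 0.93 m above the bench, and a hanging motor, 54 mm thick, at x -0.233, y 0.034 m, 0.57 to 0.82 m above the bench, to the left of the work. Origin 0.122 m below the bench top.
Things that resemble listed ones, but are neither listed nor needed, are in the scene too. What is shaped like the fork but blue is not meant.

How it is judged (in metres and radians):
On the way:
1. the pin is fully home through both halves while the coupling lies in the nest (z of pin in the frame of fork between 0.029 and 0.035 m and horizontal distance between pin and fork_joint below 0.004 m and horizontal distance between pin and tongue_joint below 0.004 m and angle between the z axis of pin and the z axis of fork, either way round below 0.1 rad and distance of each of fork, tongue from where it was at the start of the episode below 0.012 m), for 0.2 s.
At the end, for the whole second after the job is handed in: Pin home through both halves; a half of the coupling held still in the gripper, joint 80 to 120 mm before the lens and within 14 mm of its axis sideways and in height, level within 0.14 rad, length square to the view within 0.16 rad; camera not shifted (z of pin in the frame of fork between 0.028 and 0.036 m and distance between fork_joint and tongue_joint below 0.008 m and horizontal distance between pin and fork_joint below 0.006 m and x of fork_joint in the frame of lens between -0.12 and -0.08 m and y of fork_joint in the frame of lens between -0.014 and 0.014 m and z of fork_joint in the frame of lens between -0.014 and 0.014 m and height (world z) of fork_joint above 0.12 m and angle between fork's own z axis and vertical below 0.14 rad and angle between the x axis of fork and the y axis of lens, either way round below 0.16 rad and linear speed of fork below 0.02 m/s and distance of lens from where it was at the start of the episode below 0.006 m and (contact force between the fingers and fork above 1 N or contact force between the fingers and tongue above 1 N) and contact force between each of fork, tongue and camera_stand below 0.3 N); the arm keeps its last pose, push and grip.
It fails at once if the camera is knocked out of place (distance of lens from where it was at the start of the episode above 0.01 m).
It also fails if it takes over 61 s, if anything falls off the work surface, if the arm or the gripper's body presses on something with over 40 N, if the wrist force passes 120 N, or if a joint passes its speed limit or range.

ROBOT

A 6-joint arm with a two-finger parallel gripper is mounted at the origin on a cart in front of the work surface, level with it; the furniture and walls round the work are solid. World frame = base frame: x ahead of the robot, y to its left, z up, the work surface at z = 0. Lengths are in mm, angles in degrees, forces in N, time in s.
With the tool pointing down it reaches from about 325 to 850 mm from the base axis. Payload 4.4 kg.
Tool frame: the origin (TCP) lies between the finger pads; the fingertips stand 8 mm ahead of it and the grasp point (between the pads) lies 11 mm behind it; z points along the fingers, y is the line along which they close (so a half turn about z gives the same grasp; the last joint's range is limited). The gripper opens to 94 mm and grips with 3 to 60 N. Pads are 16 mm wide; open, the fingers measure 119 mm over their backs; the gripper's body (75 mm by 177 mm) begins 78 mm behind the grasp point.
Start: joints at [58.986, 11.837, 88.321, -0, 79.842, -8.623], TCP at [219.043, 531.646, 213.447] pointing down, gripper open.
Joint ranges: [-156.59, 156.59], [-49.26, 127.26], [12.9, 141.05], [-63.56, 243.56], [4.71, 150.69], [-161.64, 161.64]. Speed limits (degrees/s): [159.86, 159.86, 180, 180, 180, 180].

INTERFACE

Orientations are given as [roll, pitch, yaw] about the fixed x, y, z axes, in that order (R = Rz(yaw) Ry(pitch) Rx(roll)).
In Python, from station import * gives the robot as it stands.
- The arm moves only by the tool servo_tool, never from a script. Its argument "targets" is one flat list of numbers, 7 for each row, row after row: the shift along the tool's x, y, z in mm, then the turn, a rotation vector about the tool's x, y, z in rad, then the closure, from -1 (fully open) to 1 (shut). In form: [dx, dy, dz, ax, ay, az, grip, dx, dy, dz, ax, ay, az, grip, ...]. A call has exactly 10 rows; each row shifts and turns the commanded pose from where the row before left it, along the tool's axes as they then stand; what a row does not reach is not made up. A row lasts 1/8 s, in which the tool goes at most 62.5 mm and 10.7 degrees, less where a joint would pass 70% of its speed; a pose out of reach is approached as far as the arm can. A call with a gripper value outside its range is refused whole. The fingers move at their own pace and stop on an object; "squeeze" is the grip in N (left out, the last holds). Time passes only in rows, so rows that do not move let the fingers close, or fill a call up. It gives the time, the measured TCP pose, the force, the opening and the grip force at its end, in the units of the state.
- read_state(): the state, without advancing time (a new reading comes with each control period).
- camera(name): name is "scene" or "top" or "wrist"; returns the picture (400x640x3 uint8, red, green, blue); there is no depth.
- camera_info(name): a dict with "fx", "fy", "cx", "cy" (pixels), "world_from_camera" (4x4, takes a point from camera to world coordinates); the wrist camera has in their place "tool_from_camera" (4x4, takes a point from camera to tool coordinates, whose origin is the TCP and whose axes are the flange's). Camera axes: x right, y up, looking along -z (the intrinsics and any distortion apply to the point x, -y, -z); pixel columns grow to the right and rows downward; lengths in mm; the calibration is good to about 2 mm. The wrist camera is an equidistant fisheye: a pixel r from the principal point sees the ray r / f radians off the axis. A picture is of the moment at which its call begins: read the wrist's pose just before it. camera_info takes no time and is no camera call.
- job_done(): hands the job in; it is judged then, once.
The state is a dict: "clock": time; "joints": joint angles; "qd": joint speeds; "tau": joint torques, N m; "tcp_pos": TCP position; "tcp_rot": TCP orientation; "wrist_force": force on the tool from outside, world axes, zero at the start; "torque": the same for the moment, N m; "width": finger opening in mm; "finger_force": force on a finger pad.
Only numpy, scipy, OpenCV 4.12 (cv2) and the standard library are available. Lean on these libraries where they do the work, as an engineer would, in place of code of your own. Each camera call takes 0.05 s, during which the arm holds its last target. There are 200 camera calls.

## Working session

There is one attempt and no reset: what is moved stays moved. The work goes in short steps, Python scripts to look and compute and a tool call to move; the robot and the scene stay as the last step left them, time stands still between calls to the robot, and variables do not carry over. Pictures are saved under pics/ and viewed, at most 15 in all, crops included, and the job is handed in when it is done.

Besides the shell and the picture viewer there is one more tool, called after "Emit:" as name(argument=value, ...) on one line, values as JSON. servo_tool: Moves the arm, as the interface text tells. Its arguments: {"type":"object","properties":{"targets":{"type":"array"},"squeeze":{"type":"number"}},"required":["targets"]}

```bash
mkdir -p pics; python3 - <<'E'
from station import *
import cv2,numpy as np,json
for n in ("scene","top","wrist"):
    i=camera_info(n); print(n,{k:(np.round(v,3).tolist() if not isinstance(v,str) else v) for k,v in i.items()})
    cv2.imwrite(f"pics/{n}0.png",camera(n)[:,:,::-1])
print(read_state())
E
```

```text
scene {'fx': 480.139, 'fy': 480.139, 'cx': 323.9, 'cy': 199.128, 'world_from_camera': [[0.889, 0.172, -0.425, 88.721], [-0.459, 0.348, -0.818, -614.3], [0.008, 0.922, 0.388, 497.499], [0.0, 0.0, 0.0, 1.0]]}
top {'fx': 488.875, 'fy': 488.875, 'cx': 313.658, 'cy': 205.003, 'world_from_camera': [[-0.008, 0.983, -0.186, 356.691], [-0.999, -0.002, 0.032, 257.195], [0.031, 0.186, 0.982, 1047.079], [0.0, 0.0, 0.0, 1.0]]}
wrist {'fx': 309.707, 'fy': 309.707, 'cx': 316.357, 'cy': 201.062, 'tool_from_camera': [[0.001, 0.968, 0.25, 72.568], [1.0, -0.001, 0.0, -0.063], [0.001, 0.25, -0.968, -171.439], [0.0, 0.0, 0.0, 1.0]]}
{'clock': 0.15, 'joints': array([ 5.89858886e+01,  1.18738515e+01,  8.83849396e+01, -4.64800788e-04,
        7.98404537e+01, -8.62408777e+00]), 'qd': array([ 0.03696909, -0.02286257, -0.31870337, -0.01503568,  0.0563135 ,
        0.00820994]), 'tau': array([ 1.15909238e-04, -3.71316075e+01, -2.81811690e+01,  6.99981814e-02,
        3.27484729e-02, -1.16923143e-04]), 'tcp_pos': array([218.73326383, 531.1228016 , 212.55817575]), 'tcp_rot': array([-1.79901809e+02, -1.44296558e-02,  1.57610046e+02]), 'wrist_force': array([ 0.43141791, -0.8273643 ,  0.57084158]), 'torque': array([-0.02114092,  0.04718309, -0.02056535]), 'finger_force': 0.0, 'width': 93.95168274832385}
```

View pics/scene0.png

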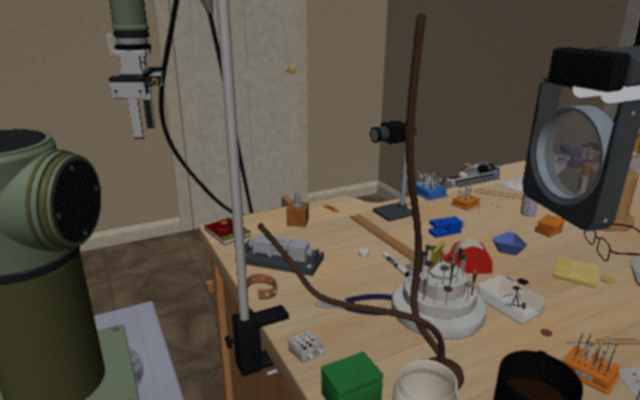

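View pics/top0.png

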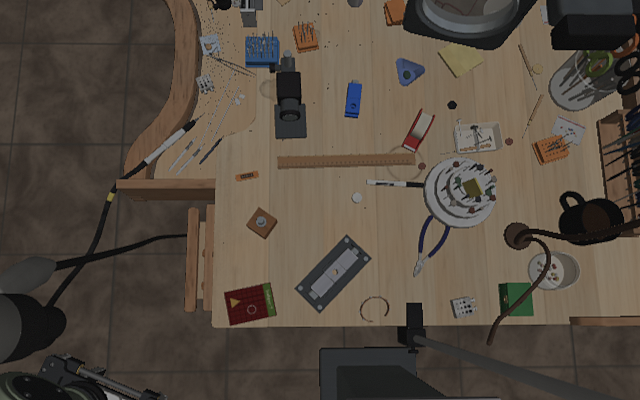

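The nest is around top (333,273), the pin rest at (262,222) and the camera stand at (290,105). I'll enlarge those areas and compute rough positions.

```bash
cat > h.py <<'E'
from station import *
import cv2,numpy as np
from scipy.spatial.transform import Rotation as R
def ray(n,u,v,st=None):
    i=camera_info(n)
    x=(u-i['cx'])/i['fx'];y=(v-i['cy'])/i['fy']
    if n=='wrist':
        r=np.hypot(x,y);s=np.sinc(r/np.pi)  # sin(r)/r
        d=np.array([x*s,-y*s,-np.cos(r)])
        T=np.eye(4);T[:3,:3]=R.from_euler('xyz',st['tcp_rot'],degrees=True).as_matrix();T[:3,3]=st['tcp_pos']
        M=T@np.array(i['tool_from_camera'])
    else:
        d=np.array([x,-y,-1.]);M=np.array(i['world_from_camera'])
    d=M[:3,:3]@d
    return M[:3,3],d/np.linalg.norm(d)
def onz(n,u,v,z,st=None):
    o,d=ray(n,u,v,st);return o+d*(z-o[2])/d[2]
def tri(r1,r2):
    A=np.zeros((3,3));b=np.zeros(3)
    for o,d in (r1,r2):
        P=np.eye(3)-np.outer(d,d);A+=P;b+=P@o
    p=np.linalg.solve(A,b);return p,[np.linalg.norm(np.cross(p-o,d)) for o,d in (r1,r2)]
E
python3 - <<'E'
from h import *
t=cv2.imread('pics/top0.png');s=cv2.imread('pics/scene0.png');w=cv2.imread('pics/wrist0.png')
f=lambda a,x,y,ww,hh,k:cv2.resize(a[y:y+hh,x:x+ww],None,fx=k,fy=k,interpolation=cv2.INTER_CUBIC)
o=np.zeros((600,800,3),np.uint8)
o[:300,:400]=f(t,245,200,133,100,3)[:300,:400] if 0 else cv2.resize(t[200:313,235:385],(400,300))
o[:300,400:]=cv2.resize(t[40:150,240:387],(400,300))
o[300:,:400]=cv2.resize(s[190:280,225:345],(400,300))
o[300:,400:]=cv2.resize(s[110:230,340:500],(400,300))
cv2.imwrite('pics/c1.png',o)
print('nest',onz('top',333,273,40),'rest',onz('top',262,222,44),'cam',onz('top',290,105,200),'base',onz('top',290,125,10), 'camtri',tri(ray('top',290,112),ray('scene',376,133)))
E
```

```text
nest [405.27189479 185.69016952  40.        ] rest [510.59854619 331.51962673  44.        ] cam [703.27360769 271.37365278 200.        ] base [733.89622388 274.49386438  10.        ] camtri (array([682.60264522, 271.64856164, 215.17852256]), [np.float64(1.2158362121513593), np.float64(1.2158362121512254)])
```

View pics/c1.png

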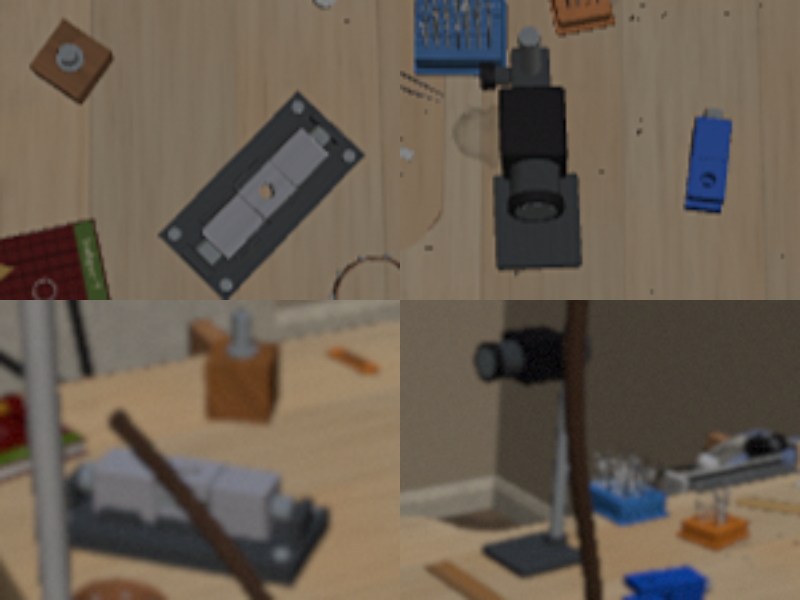

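View pics/wrist0.png

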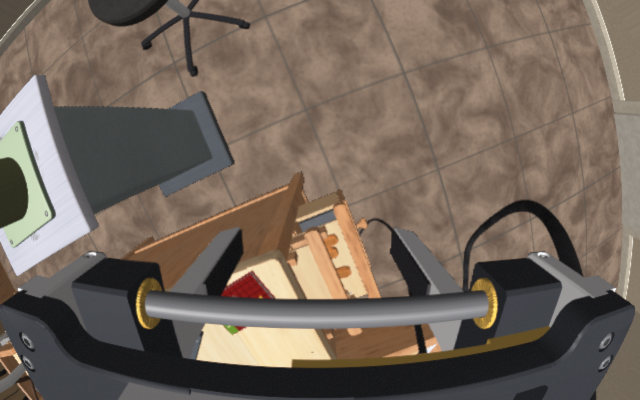

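The pictures show the wooden rest with the pin, the nest with the grey coupling running diagonally (the bright hole near the middle), the blue decoy, and the camera facing -x. I'll move above rest and nest to look from close by.

```bash
cat >> h.py <<'E'
def go(p,yaw,first='turn'):
    s=read_state();A=R.from_euler('xyz',s['tcp_rot'],degrees=True);B=R.from_euler('xyz',[180,0,yaw],degrees=True)
    rv=(A.inv()*B).as_rotvec();d=np.array(p)-s['tcp_pos']
    print('clk',s['clock'],'pos',s['tcp_pos'].round(1),s['tcp_rot'].round(2),'j',s['joints'].round(0),'turn',rv.round(4),'shift after turn',B.inv().apply(d).round(1),'before',A.inv().apply(d).round(1))
def shot(n,name):
    s=read_state();a=camera(n)[:,:,::-1].copy();cv2.imwrite('pics/'+name+'.png',a);return s,a
E
python3 - <<'E'
from h import *
go([458,258,200],131)
print('pole',onz('top',413,310,0))
E
```

```text
clk 0.15 pos [218.7 531.1 212.6] [-1.7990e+02 -1.0000e-02  1.5761e+02] j [59. 12. 88. -0. 80. -9.] turn [-1.700e-03  2.000e-04  4.644e-01] shift after turn [-363.1    1.4   12.6] before [-325.3 -161.4   12.8]
pole [328.78722581  15.02131737   0.        ]
```

Emit:
servo_tool(targets=[0,0,0,0,0,0.155,-1,0,0,0,0,0,0.155,-1,0,0,0,0,0,0.154,-1,-40,0,2,0,0,0,-1,-60,0,2,0,0,0,-1,-60,0,2,0,0,0,-1,-60,0,2,0,0,0,-1,-60,0,2,0,0,0,-1,-55,0,2,0,0,0,-1,-28,1,0,0,0,0,-1])

```text
clock: 1.4
tcp_pos: [459.3, 256.0, 201.0]
tcp_rot: [-180.0, 0.0, 130.9]
wrist_force: [-0.1, 0.4, -0.5]
width: 94.1
finger_force: 0.0
```

```bash
python3 - <<'E'
from h import *
s,a=shot('wrist','w1')
print(s['clock'],s['tcp_pos'],s['tcp_rot'],s['qd'].round(1))
E
```

```text
1.4 [459.29713499 255.99824396 200.97107692] [-1.79951402e+02  6.89868773e-03  1.30855842e+02] [-21.6   5.7  -6.5   1.    0.8 -22.4]
```

View pics/w1.png

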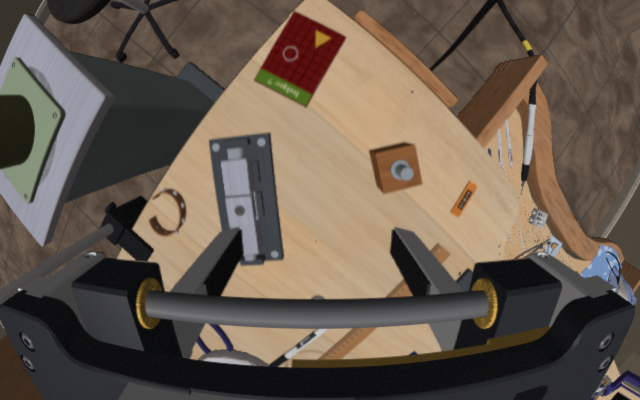

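Hole appears at (240,210), pin at (402,170). The arm was still settling, so I retake it and enlarge.

Emit:
servo_tool(targets=[0,0,0,0,0,0,-1,0,0,0,0,0,0,-1,0,0,0,0,0,0,-1,-20,0,0,0,0,0,-1,-20,0,0,0,0,0,-1,0,0,0,0,0,0,-1,0,0,0,0,0,0,-1,0,0,0,0,0,0,-1,0,0,0,0,0,0,-1,0,0,0,0,0,0,-1])

```text
clock: 2.7
tcp_pos: [484.1, 228.5, 201.5]
tcp_rot: [180.0, -0.0, 131.0]
wrist_force: [0.8, 0.4, 0.4]
width: 94.2
finger_force: 0.0
```

```bash
python3 - <<'E'
from h import *
s,a=shot('wrist','w2')
import pickle;pickle.dump(s,open('s2.pkl','wb'))
print(s['clock'],s['tcp_pos'],s['tcp_rot'],s['qd'].round(1))
o=np.zeros((600,800,3),np.uint8)
o[:,:400]=cv2.resize(a[100:250,190:290],(400,600),interpolation=cv2.INTER_CUBIC)
o[:400,400:]=cv2.resize(a[110:210,350:450],(400,400),interpolation=cv2.INTER_CUBIC)
cv2.imwrite('pics/c2.png',o)
E
```

```text
2.7 [484.14616558 228.50420443 201.49175695] [ 1.79996846e+02 -1.68000184e-03  1.31049377e+02] [-0.   0.1 -0.   0.   0.1 -0. ]
```

View pics/c2.png

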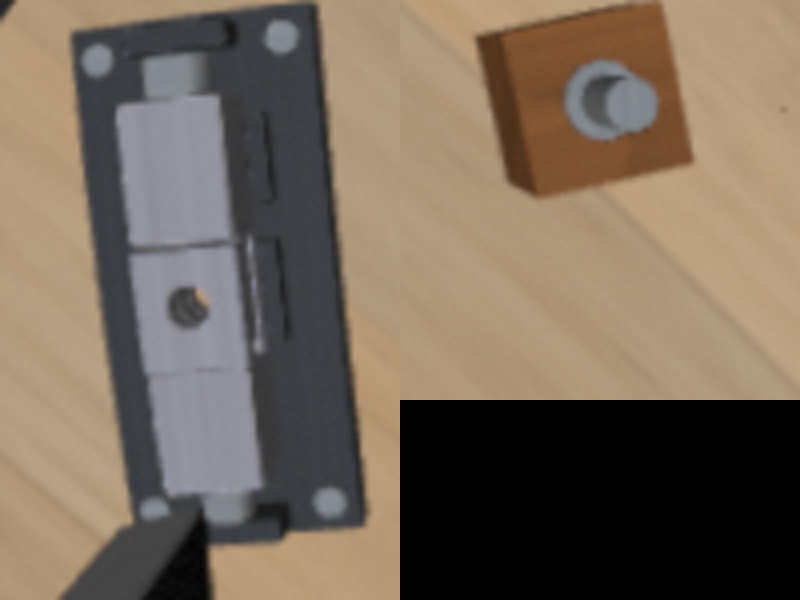

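Tongued half is on the upper side, fork on the lower; hole at (237.2,176.8), pin grip top at (408,136), collar centre at (400.5,135).

```bash
python3 - <<'E'
from h import *
import pickle;s=pickle.load(open('s2.pkl','rb'))
w=lambda u,v,z:onz('wrist',u,v,z,s)
P=lambda x,y:(190+x/4,100+y/4)
h=w(*P(189,307),46);t=w(*P(167.5,101),46);f=w(*P(215,490),46)
d=t-f;print('hole',h,'len',np.linalg.norm(d),'yaw',np.degrees(np.arctan2(d[1],d[0])),'t',np.linalg.norm(t-h),np.linalg.norm(f-h))
for q in [(P(131,250),P(238,244)),(P(148,376),P(248,370))]: print(w(*q[0],46)-w(*q[1],46),np.linalg.norm(w(*q[0],46)-w(*q[1],46)))
print('grip top',w(408,136,74),'collar',w(400.5,135,48))
print('top cam hole',onz('top',235+267/2.667,200+190/2.655,46),'pin',onz('top',235+69/2.667,200+52/2.655,74))
go([*(w(408,136,74)+w(400.5,135,48))[:2]/2,110],131)
E
```

```text
hole [408.44529687 183.1970889   46.        ] len 109.26031353600243 yaw 135.3923470957926 t 56.51952622021354 52.7427703821012
[-22.28977861 -20.7414247    0.        ] 30.44734683463305
[-2.07707278e+01 -2.02134623e+01  5.68434189e-14] 28.982877503777495
grip top [511.5890047  334.27151049  74.        ] collar [511.23765618 333.70393787  48.        ]
top cam hole [407.85593814 181.76525634  46.        ] pin [510.90495761 331.61451051  74.        ]
clk 2.75 pos [484.2 228.5 201.5] [180.     0.   131.05] j [ 16.   8.  95.   0.  78. -25.] turn [0.     0.     0.0009] shift after turn [61.8 89.8 91.5] before [61.7 89.8 91.5]
```

Emit:
servo_tool(targets=[9,15.5,10,0,0,-0.076,-1,9,16,15,0,0,0,-1,9,16,16,0,0,0,-1,9,16,16,0,0,0,-1,9,16,16,0,0,0,-1,9,15,16,0,0,0,-1,0,0,0,0,0,0,-1,0,0,0,0,0,0,-1,0,0,0,0,0,0,-1,0,0,0,0,0,0,-1])

```text
clock: 4.0
tcp_pos: [514.0, 332.8, 113.3]
tcp_rot: [179.9, 0.0, 135.3]
wrist_force: [0.7, -0.7, 0.7]
width: 93.5
finger_force: 0.0
```

```bash
python3 - <<'E'
from h import *
s,a=shot('wrist','w3')
go([511.3,333.3,58],135.4)
c=a[180:300,236:396];g=cv2.resize(c,(800,600),interpolation=cv2.INTER_CUBIC);cv2.imwrite('pics/c3.png',g)
E
```

```text
clk 4.05 pos [513.9 332.8 113.2] [1.7994e+02 2.0000e-02 1.3535e+02] j [ 25.  22.  88.  -0.  70. -21.] turn [ 0.001   0.0004 -0.0009] shift after turn [ 2.2 -1.5 55.2] before [ 2.2 -1.5 55.2]
```

View pics/c3.png

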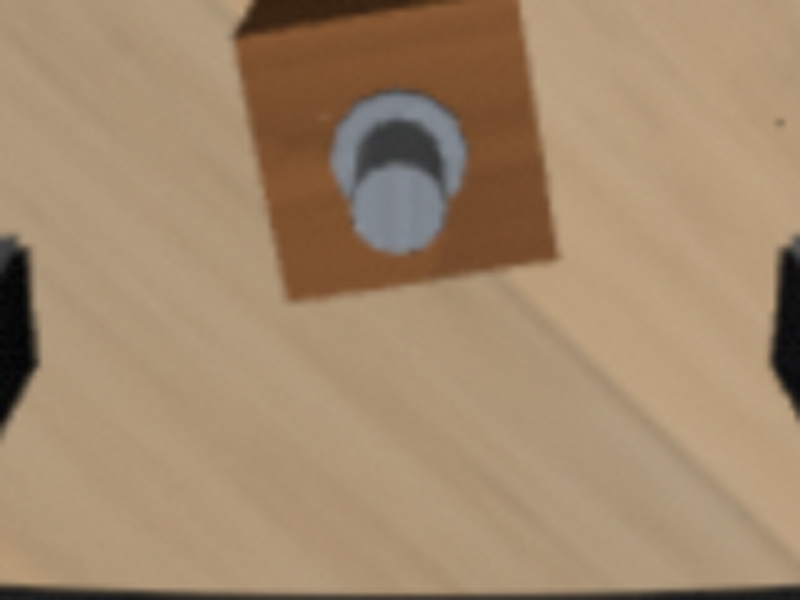

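Grip top centre at image (315.4,221.6), collar at (315.8,211.6), fingers evenly on either side.

```bash
python3 - <<'E'
from h import *
s=read_state()
p=onz('wrist',315.4,221.6,74,s);q=onz('wrist',315.8,211.6,48,s);print(p,q)
go([*((p+q)/2)[:2],58],135.4)
E
```

```text
[511.21727006 334.28326043  74.        ] [511.54347148 334.31667508  48.        ]
clk 4.05 pos [513.9 332.8 113.2] [1.7994e+02 2.0000e-02 1.3535e+02] j [ 25.  22.  88.  -0.  70. -21.] turn [ 0.001   0.0004 -0.0009] shift after turn [ 2.9 -0.7 55.2] before [ 2.9 -0.8 55.2]
```

Emit:
servo_tool(targets=[2.9,-0.7,5,0,0,0,-1,0,0,15,0,0,0,-1,0,0,15,0,0,0,-1,0,0,12,0,0,0,-1,0,0,7.5,0,0,0,-1,0,0,0,0,0,0,-0.2,0,0,0,0,0,0,0.5,0,0,0,0,0,0,1,0,0,0,0,0,0,1,0,0,0,0,0,0,1], squeeze=25)

```text
clock: 5.3
tcp_pos: [511.2, 334.7, 58.3]
tcp_rot: [180.0, 0.0, 135.4]
wrist_force: [0.4, -0.3, -0.0]
width: 47.5
finger_force: 0.0
```

Emit:
servo_tool(targets=[0,0,0,0,0,0,1,0,0,0,0,0,0,1,0,0,-20,0,0,0,1,0,0,-30,0,0,0,1,0,0,-30,0,0,0,1,0,0,-15,0,0,0,1,0,0,0,0,0,0,1,0,0,0,0,0,0,1,0,0,0,0,0,0,1,0,0,0,0,0,0,1])

```text
clock: 6.55
tcp_pos: [510.4, 334.3, 151.7]
tcp_rot: [-179.9, -0.0, 135.4]
wrist_force: [-0.4, 1.1, -0.4]
width: 0.6
finger_force: 0.0
```

```bash
python3 - <<'E'
from h import *
go([408.3,183.2,155],135.4)
E
```

```text
clk 6.55 pos [510.4 334.3 151.7] [-1.7988e+02 -4.0000e-02  1.3538e+02] j [ 25.  19.  87.   0.  74. -20.] turn [-0.002  -0.0008 -0.0004] shift after turn [ -33.4 -179.3   -3.3] before [ -33.5 -179.3   -2.9]
```

The fingers were still closing when I lifted, so they missed the pin. I'll open and check that it's undisturbed.

Emit:
servo_tool(targets=[0,0,0,0,0,0,-1,0,0,0,0,0,0,-1,0,0,0,0,0,0,-1,0,0,0,0,0,0,-1,0,0,0,0,0,0,-0.5,0,0,10,0,0,0,-0.2,0,0,20,0,0,0,-0.2,0,0,12,0,0,0,-0.2,0,0,0,0,0,0,-0.2,0,0,0,0,0,0,-0.2])

```text
clock: 7.8
tcp_pos: [511.2, 334.7, 111.0]
tcp_rot: [180.0, 0.0, 135.4]
wrist_force: [-0.1, -0.4, 0.2]
width: 56.0
finger_force: 0.0
```

```bash
python3 - <<'E'
from h import *
s,a=shot('wrist','w4');b=cv2.imread('pics/w3.png')
g=np.hstack([cv2.resize(x[180:300,256:376],(400,400)) for x in (b,a)]);cv2.imwrite('pics/c4.png',g)
go([511.4,334.3,58],135.4)
E
```

```text
clk 7.85 pos [511.5 334.8 111.4] [1.7995e+02 2.0000e-02 1.3538e+02] j [ 25.  22.  88.   0.  70. -20.] turn [ 0.0009  0.0003 -0.0004] shift after turn [-0.3 -0.4 53.4] before [-0.3 -0.5 53.4]
```

View pics/c4.png

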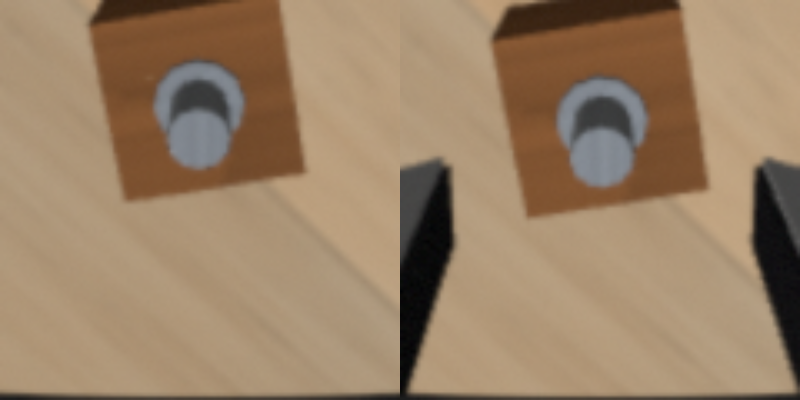

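The pin is unchanged and upright, centred between the fingers.

Emit:
servo_tool(targets=[0,0,13,0,0,0,-0.2,0,0,20,0,0,0,-0.2,0,0,15,0,0,0,-0.2,0,0,5,0,0,0,-0.2,0,0,0,0,0,0,1,0,0,0,0,0,0,1,0,0,0,0,0,0,1,0,0,0,0,0,0,1,0,0,0,0,0,0,1,0,0,0,0,0,0,1], squeeze=25)

```text
clock: 9.1
tcp_pos: [511.2, 334.7, 58.3]
tcp_rot: [180.0, 0.0, 135.4]
wrist_force: [-0.2, 0.2, 1.9]
width: 13.1
finger_force: 25.0
```

```bash
python3 - <<'E'
from h import *
s=read_state();print(s['width'],s['finger_force'],s['wrist_force'])
go([408.3,183.2,155],135.4)
E
```

```text
13.146349092772688 25.000263154506683 [-0.15490061  0.20578831  1.87047397]
clk 9.1 pos [511.2 334.7  58.3] [1.7997e+02 1.0000e-02 1.3538e+02] j [ 25.  25.  90.  -0.  64. -20.] turn [ 0.0005  0.0002 -0.0004] shift after turn [ -33.1 -180.1  -96.7] before [ -33.2 -180.1  -96.8]
```

Held. Lift, then carry over the hole.

Emit:
servo_tool(targets=[0,0,-8,0,0,0,1,0,0,-20,0,0,0,1,0,0,-30,0,0,0,1,-6,-30,-22,0,0,0,1,-7,-40,0,0,0,0,1,-7,-40,0,0,0,0,1,-7,-40,0,0,0,0,1,-6,-30,0,0,0,0,1,0,0,0,0,0,0,1,0,0,0,0,0,0,1])

```text
clock: 10.35
tcp_pos: [409.4, 183.9, 139.2]
tcp_rot: [179.8, 0.1, 135.4]
wrist_force: [0.6, 1.0, -1.2]
width: 13.5
finger_force: 25.0
```

Emit:
servo_tool(targets=[0,0,10,0,0,0,1,0,0,10,0,0,0,1,0,0,0,0,0,0,1,0,0,0,0,0,0,1,0,0,0,0,0,0,1,0,0,0,0,0,0,1,0,0,0,0,0,0,1,0,0,0,0,0,0,1,0,0,0,0,0,0,1,0,0,0,0,0,0,1])

```text
clock: 11.6
tcp_pos: [408.1, 183.3, 117.9]
tcp_rot: [180.0, 0.0, 135.4]
wrist_force: [0.6, 0.2, -1.3]
width: 13.5
finger_force: 25.0
```

```bash
python3 - <<'E'
from h import *
s,a=shot('wrist','w5')
print(s['width'],s['finger_force'])
go([408.3,183.2,60],135.4)
cv2.imwrite('pics/c5.png',cv2.resize(a[150:300,216:416],(800,600),interpolation=cv2.INTER_CUBIC))
E
```

```text
13.48857463312168 24.999884963035583
clk 11.65 pos [408.1 183.3 118. ] [180.     0.   135.38] j [ 13.   2. 111.   0.  66. -32.] turn [ 0.      0.     -0.0004] shift after turn [-0.2  0.1 58. ] before [-0.2  0.1 58. ]
```

View pics/c5.png

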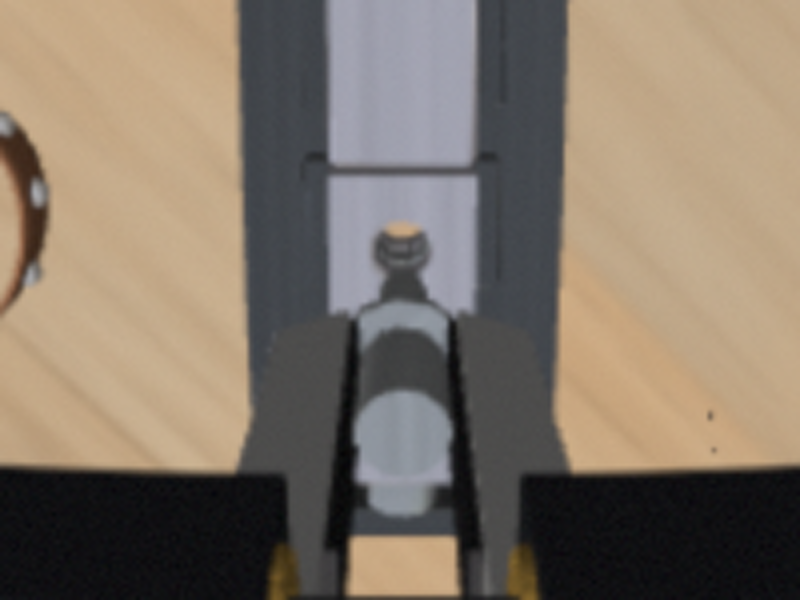

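Hole at image (316.5,212), grip top at (317,259.3): well lined up sideways. Check the along-direction.

```bash
python3 - <<'E'
from h import *
s=read_state()
h=onz('wrist',316.5,212,46,s);g=onz('wrist',317,259.25,s['tcp_pos'][2]+16,s)
ce=onz('wrist',316.8,150+300/4,s['tcp_pos'][2]-12,s) # far rim of collar ~11mm toward +x
t=np.array([np.cos(np.radians(135.4)),np.sin(np.radians(135.4))])
print(h,g,ce,'pin-hole along x',(g-h)[:2]@t,'rim',(ce-h)[:2]@t-11)
E
```

```text
[407.65911953 183.55065324  46.        ] [408.70553908 182.9175807  133.95689036] [401.19217981 190.193974   105.95689036] pin-hole along x -1.1895917835036005 rim -1.730742523143988
```

Emit:
servo_tool(targets=[1.2,0,5,0,0,0,1,0,0,7,0,0,0,1,0,0,5,0,0,0,1,0,0,3,0,0,0,1,0,0,3,0,0,0,1,0,0,3,0,0,0,1,0,0,3,0,0,0,1,0,0,3,0,0,0,1,0,0,3,0,0,0,1,0,0,2,0,0,0,1])

```text
clock: 12.9
tcp_pos: [407.1, 184.1, 80.7]
tcp_rot: [-180.0, -0.0, 135.4]
wrist_force: [-0.1, 0.2, -1.0]
width: 13.1
finger_force: 25.0
```

No contact force: the tip is in. Continue down to the collar.

Emit:
servo_tool(targets=[0,0,3,0,0,0,1,0,0,3,0,0,0,1,0,0,3,0,0,0,1,0,0,3,0,0,0,1,0,0,3,0,0,0,1,0,0,2,0,0,0,1,0,0,1.5,0,0,0,1,0,0,1,0,0,0,1,0,0,0.7,0,0,0,1,0,0,0,0,0,0,1])

```text
clock: 14.15
tcp_pos: [407.2, 184.2, 60.8]
tcp_rot: [180.0, 0.0, 135.4]
wrist_force: [0.3, -0.8, -0.2]
width: 13.4
finger_force: 25.0
```

Emit:
servo_tool(targets=[0,0,1,0,0,0,1,0,0,0,0,0,0,0.5,0,0,0,0,0,0,0.2,0,0,0,0,0,0,-0.2,0,0,0,0,0,0,-0.2,0,0,0,0,0,0,-0.2,0,0,0,0,0,0,-0.2,0,0,-20,0,0,0,-0.2,0,0,-30,0,0,0,-0.2,0,0,-10,0,0,0,-0.2])

```text
clock: 15.4
tcp_pos: [408.6, 184.5, 121.5]
tcp_rot: [179.8, 0.1, 135.4]
wrist_force: [0.2, -0.9, 0.1]
width: 56.0
finger_force: 0.0
```

Emit:
servo_tool(targets=[-10,0,0,0,0,0,-0.2,-10,0,0,0,0,0,-0.2,-10,0,0,0,0,0,-0.2,-6,0,0,0,0,0,-0.2,0,0,0,0,0,0,-0.2,0,0,0,0,0,0,-0.2,0,0,0,0,0,0,-0.2,0,0,0,0,0,0,-0.2,0,0,0,0,0,0,-0.2,0,0,0,0,0,0,-0.2])

```text
clock: 16.65
tcp_pos: [432.8, 159.0, 119.8]
tcp_rot: [180.0, 0.0, 135.4]
wrist_force: [-0.4, 0.2, -0.2]
width: 56.5
finger_force: 0.0
```

```bash
python3 - <<'E'
from h import *
s,a=shot('wrist','w6')
print(s['width'],s['finger_force'])
t=np.radians(135.4);h=np.array([407.4,183.8]);p=h-36*np.array([np.cos(t),np.sin(t)])
go([*p,27],135.4)
cv2.imwrite('pics/c6.png',cv2.resize(a[120:300,196:436],(800,600),interpolation=cv2.INTER_CUBIC))
E
```

```text
56.54560772371045 0.0
clk 16.7 pos [432.8 158.9 119.8] [179.99   0.   135.38] j [  9.   4. 109.   0.  67. -36.] turn [ 0.0001  0.     -0.0003] shift after turn [-0.5 -0.1 92.8] before [-0.5 -0.2 92.8]
```

View pics/c6.png

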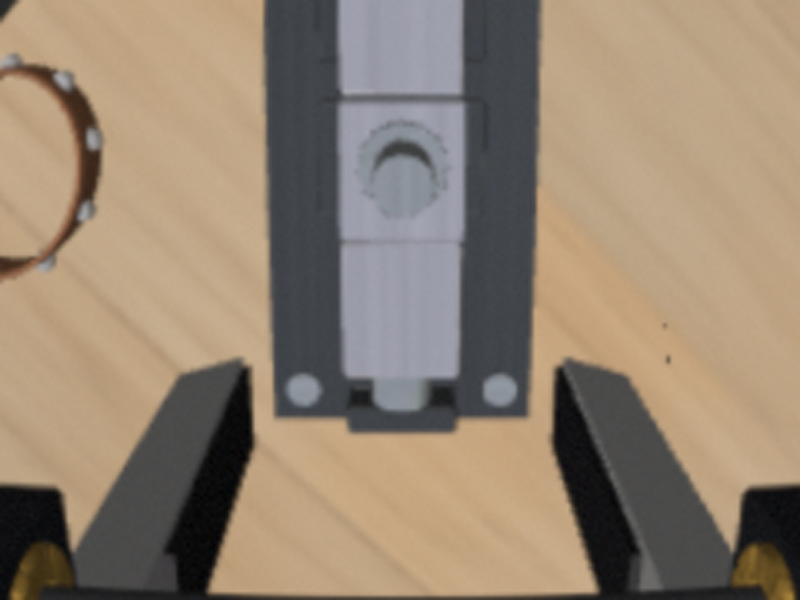

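The collar sits flat on the fork with the pin upright. Grip the fork block.

Emit:
servo_tool(targets=[-0.5,0,20,0,0,0,-0.2,0,0,25,0,0,0,-0.2,0,0,25,0,0,0,-0.2,0,0,15,0,0,0,-0.2,0,0,7.5,0,0,0,-0.2,0,0,0,0,0,0,1,0,0,0,0,0,0,1,0,0,0,0,0,0,1,0,0,0,0,0,0,1,0,0,0,0,0,0,1], squeeze=45)

```text
clock: 17.95
tcp_pos: [433.8, 158.5, 28.0]
tcp_rot: [179.9, 0.1, 135.4]
wrist_force: [-0.8, 0.6, 6.5]
width: 29.8
finger_force: 45.0
```

```bash
python3 - <<'E'
from h import *
s=read_state();print(s['width'],s['finger_force'],s['wrist_force'],s['tcp_pos'])
t=cv2.imread('pics/top0.png');c=cv2.imread('pics/scene0.png')
for n,im,(x0,x1,y0,y1) in (('top',t,(250,330,60,150)),('scene',c,(360,420,105,160))):
    g=im[y0:y1,x0:x1].max(2);m=(g<70).astype(np.uint8)
    k,l,st,ce=cv2.connectedComponentsWithStats(m);print(n,[(list(st[i]),ce[i].round(1)) for i in range(1,k) if st[i][4]>30])
o=np.zeros((600,800,3),np.uint8)
o[:,:400]=cv2.resize(t[50:155,257:327],(400,600),interpolation=cv2.INTER_CUBIC)
o[:,400:]=cv2.resize(c[112:154,364:392],(400,600),interpolation=cv2.INTER_CUBIC)
cv2.imwrite('pics/c7.png',o)
E
```

```text
29.79030153158854 44.9952507019043 [-0.75068035  0.59437111  6.49557679] [433.83634612 158.54990839  28.01377095]
top [([np.int32(0), np.int32(0), np.int32(57), np.int32(80), np.int32(2176)], array([37.6, 40.3]))]
scene [([np.int32(10), np.int32(0), np.int32(50), np.int32(55), np.int32(1733)], array([39.2, 27.4]))]
```

View pics/c7.png

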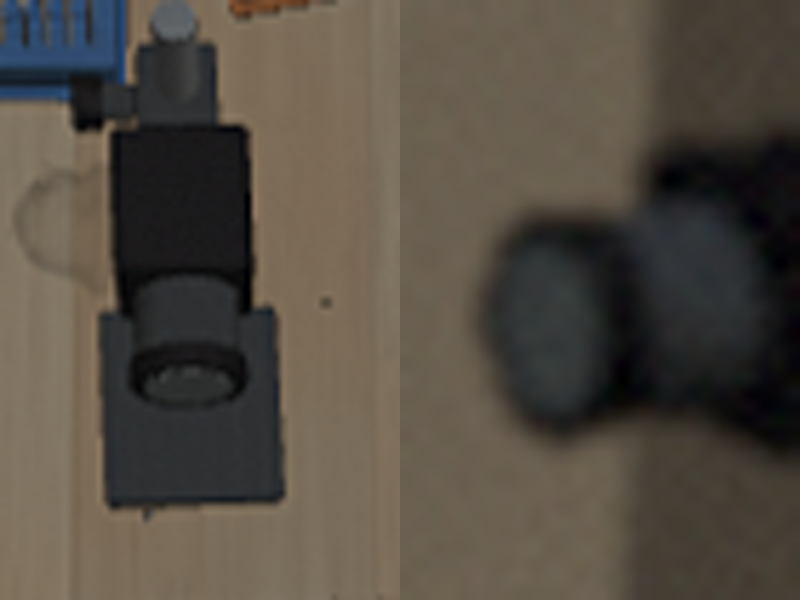

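Lens front centre at top (289.7,117.0) and scene (374.6,134.8); column top at top (287.6,53.2).

```bash
python3 - <<'E'
from h import *
L,e=tri(ray('top',289.7,117.0),ray('scene',374.6,134.75));print('lens',L,e)
T=lambda x,y,z:onz('top',257+x/5.714,50+y/5.714,z)
print('column',T(175,18,265))
a,b,c=T(106,503,10),T(284,498,10),T(275,310,10);print('base',a,b,c,np.linalg.norm(a-b),np.linalg.norm(c-b))
d=a-b;print('yaw front',np.degrees(np.arctan2(-d[0],d[1])),'yaw side',np.degrees(np.arctan2(*(c-b)[[1,0]])))
for p in(((111,126),(247,126)),((114,300),(251,300))): print(T(*p[0],L[2]+22),T(*p[1],L[2]+22))
m1=(T(111,128,L[2]+22)+T(247,126,L[2]+22))/2;d=m1-L;print('yaw body',np.degrees(np.arctan2(d[1],d[0])),m1)
E
```

```text
lens [676.56011111 271.33541703 211.28843312] [np.float64(0.8002142440399636), np.float64(0.8002142440401269)]
column [771.47077259 274.5020457  265.        ]
base [703.51523609 306.38044408  10.        ] [705.73276059 237.46412238  10.        ] [782.96228057 240.61122356  10.        ] 68.95198917569643 77.29361553688881
yaw front 1.8429737599636482 yaw side 2.3335106352982375
[751.6937753  295.06275556 233.28843312] [752.01178853 252.65757114 233.28843312]
[694.19075059 293.77143588 233.28843312] [694.41370579 251.57371479 233.28843312]
yaw body 1.9274742814611172 [751.51823148 273.85801778 233.28843312]
```

Emit:
servo_tool(targets=[0,0,-3,0,0,0,1,0,0,-8,0,0,0,1,0,0,-15,0,0,0,1,0,0,-22,0,0,0,1,0,0,-25,0,0,0,1,0,0,-25,0,0,0,1,0,0,-25,0,0,0,1,0,0,-25,0,0,0,1,0,0,-20,0,0,0,1,0,0,-10,0,0,0,1])

```text
clock: 19.2
tcp_pos: [433.6, 158.6, 207.1]
tcp_rot: [179.9, 0.1, 135.4]
wrist_force: [-0.0, 0.7, -3.6]
width: 29.7
finger_force: 45.0
```

Emit:
servo_tool(targets=[0,0,0,0,0,0.05,1,0,0,0,0,0,0.1,1,0,0,0,0,0,0.1,1,0,0,0,0,0,0.1,1,0,0,0,0,0,0.1,1,0,0,0,0,0,0.1,1,0,0,0,0,0,0.1,1,0,0,0,0,0,0.1,1,0,0,0,0,0,0.007,1,0,0,0,0,0,0,1])

```text
clock: 20.45
tcp_pos: [432.8, 158.4, 205.0]
tcp_rot: [-179.9, 0.0, 92.1]
wrist_force: [-0.7, -0.4, -3.4]
width: 29.8
finger_force: 45.0
```

```bash
python3 - <<'E'
from h import *
s,a=shot('wrist','w8');print(s['width'],s['finger_force'],s['wrist_force'])
go([578.3,231.3,209.3],92)
_,b=shot('scene','s8')
o=np.zeros((600,800,3),np.uint8)
o[:300,:400]=cv2.resize(a[130:300,203:430],(400,300))
o[300:,:]=cv2.resize(b[40:220,160:640],(800,300))
cv2.imwrite('pics/c8.png',o)
E
```

```text
29.788545812824403 44.992032051086426 [-0.7372269  -0.35545395 -3.36835784]
clk 20.5 pos [432.9 158.5 205.1] [-1.7997e+02  1.0000e-02  9.2070e+01] j [  9.  -2. 104.  -0.  78.   7.] turn [-0.0006  0.0001  0.0012] shift after turn [ 67.7 147.9  -4.2] before [ 67.5 147.9  -4.3]
```

View pics/c8.png

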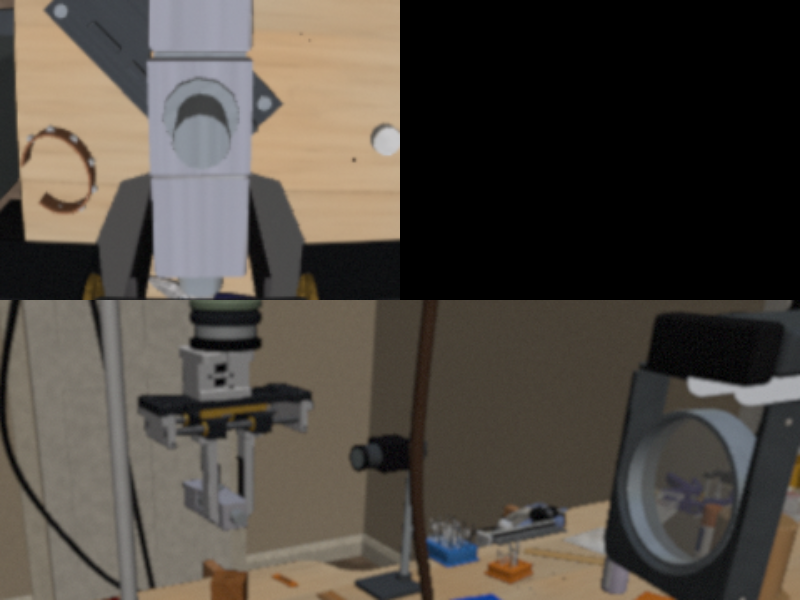

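Coupling is pinned and held level. Approach the lens.

Emit:
servo_tool(targets=[7,10,-2,0,0,0,1,12,18,-2.2,0,0,0,1,13,20,0,0,0,0,1,13,20,0,0,0,0,1,12,20,0,0,0,0,1,7,18,0,0,0,0,1,3.6,15,0,0,0,0,1,0,12,0,0,0,0,1,0,9,0,0,0,0,1,0,5.9,0,0,0,0,1])

```text
clock: 21.8
tcp_pos: [579.1, 231.1, 209.3]
tcp_rot: [-180.0, 0.0, 92.0]
wrist_force: [0.2, 0.0, -3.6]
width: 29.6
finger_force: 45.0
```

Emit:
servo_tool(targets=[0,0,0,0,0,0,1,0,0,0,0,0,0,1,0,0,0,0,0,0,1,0,0,0,0,0,0,1,0,0,0,0,0,0,1,0,0,0,0,0,0,1,0,0,0,0,0,0,1,0,0,0,0,0,0,1,0,0,0,0,0,0,1,0,0,0,0,0,0,1])

```text
clock: 23.05
tcp_pos: [578.6, 231.2, 209.4]
tcp_rot: [-180.0, -0.0, 92.0]
wrist_force: [-0.1, -0.2, -3.4]
width: 29.7
finger_force: 45.0
```

```bash
python3 - <<'E'
from h import *
s=read_state();print(s['width'],s['finger_force'],s['wrist_force'],s['qd'].round(2))
go([578.3,231.3,209.3],92)
_,b=shot('scene','s9');_,a=shot('wrist','w9');
o=np.zeros((600,800,3),np.uint8)
o[:,:]=cv2.resize(b[80:200,270:430],(800,600),interpolation=cv2.INTER_CUBIC)
cv2.imwrite('pics/c9.png',o)
E
```

```text
29.73072775405011 44.99210715293884 [-0.10025164 -0.19279958 -3.44469857] [ 0.1   0.06  0.03 -0.06  0.1   0.03]
clk 23.05 pos [578.6 231.2 209.4] [-180.   -0.   92.] j [14. 18. 81.  0. 81. 12.] turn [-0. -0.  0.] shift after turn [ 0.1 -0.3  0.1] before [ 0.1 -0.3  0.1]
```

View pics/c9.png

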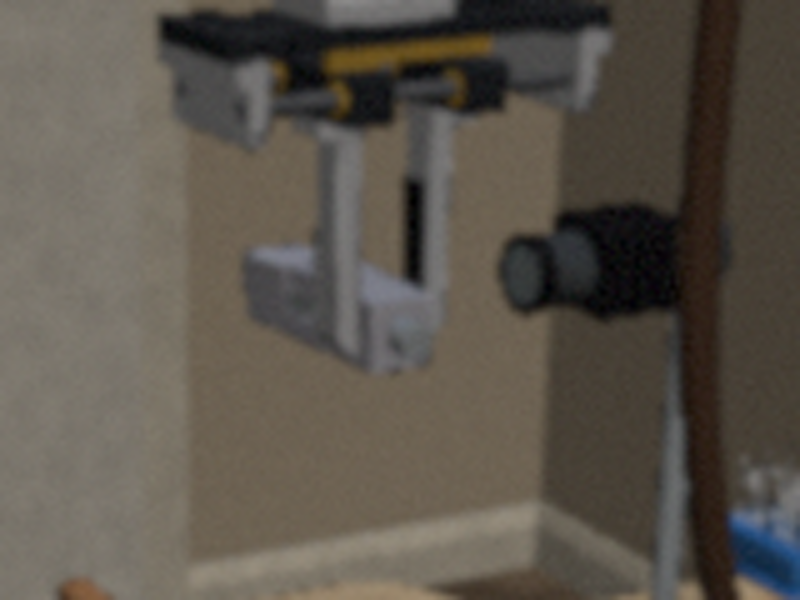

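The coupling hangs level before the lens, with the stub end at about (352.4,148). Check that against the expected position.

```bash
python3 - <<'E'
from h import *
i=camera_info('scene');M=np.linalg.inv(i['world_from_camera'])
def pr(p):
    c=M@[*p,1];return i['cx']-i['fx']*c[0]/c[2],i['cy']+i['fy']*c[1]/c[2]
J=np.array([577.2,267.8,211.4]);u=np.array([np.cos(np.radians(92)),np.sin(np.radians(92)),0])
print('stub end',pr(J-66*u),'lens',pr([677,271.3,211.3]))
w=np.array([1,0,0]);
for n,p in (('fork lower near corner',J-54*u-15*w-[0,0,16]),('lower far',J-54*u+15*w-[0,0,16]),('tongue far top',J+57.5*u-15*w+[0,0,16])): print(n,np.array(pr(p))-[270,80],)
E
```

```text
stub end (np.float64(352.82733497232726), np.float64(148.28021837278422)) lens (np.float64(374.4306283288068), np.float64(134.8291238424478))
fork lower near corner [73.24302996 75.13354036]
lower far [85.67877015 73.2384373 ]
tongue far top [47.55300864 48.06221972]
```

```bash
python3 -c "
from station import *
print(job_done())"
```

```text
the job is handed in; nothing more can be done
None
```

The pin is home through both halves and the coupling is held by its fork half, level and crosswise, about 10 cm in front of the lens. The job is handed in at about 23 s; the verdict was not shown.

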